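# Turn the travel mirror glass-up in the copper tray

### The job

The folding travel mirror lies glass down on the dresser. Turn it over and lay it in the copper tray beside the smoked bottle, glass up, flat on the tray's floor and straight along the tray's long side. Lay it down gently, never letting it drop or topple over, and leave the bottle standing where it is and the other things on the dresser alone.

Things in the scene. Friction and masses are not known exactly. Their poses are not given: they have to be found in the camera images.
- mirror_center (a point): Centre (half-way through) of the folded travel mirror, a loose rigid slab 150 x 60 x 16 mm: black case, one big face pale silver-blue glass with a narrow black frame, the other the black back with a flush grey strut. x along its 150 mm length, y along its 60 mm width, z out of the BACK: z up means glass down (the start), z down means glass up.
- mirror: The same mirror; this origin is the centre of its glass face, 8 mm from the centre. About 0.2 kg, evenly weighted, both ends alike. Fingers can take it across its 60 mm width, beside the long edges. Pinched lightly (3 to 5 N) near one end it swivels between the fingers; gripped firmly (25 N) it does not.
- tray: Rectangular copper-tone aluminium tray, fixed to the dresser top. Outside 300 x 170 mm (its x and y), rim 18 mm high, walls and floor 4 mm thick, so the floor's upper side is 4 mm above the dresser top and the inside is 292 x 162 mm. Origin: centre of its underside, on the dresser top; x runs along its long side, towards the end where the bottle stands; z up.
- bottle_center (a point): Angular smoked bottle, loose, standing in the tray near the +x end of it: 54 x 54 mm square, 135 mm tall over the black cap, 0.4 kg. The point lies on its axis 60 mm above its foot; z up.
- soap_dish_center (a point): White ceramic soap dish with a bar of soap, loose, 125 (its x) x 85 x 27 mm; point at its centre, 12 mm above the dresser top. A bystander.
- comb_center (a point): Amber comb lying flat, loose, 150 x 40 x 5 mm; point 2 mm above the dresser top. A bystander. Fixed along the back and sides of the dresser top (height 0), out of the way: a wooden trinket box with a shut flip lid, a cream jar, a blue tumbler, a lamp, a speaker and a tissue box.
Not all that is in view belongs to the job. What is shaped like the mirror but yellow is not meant.

How it is judged:
At the end, for the whole second after the job is handed in: The mirror lies at rest on the tray's floor, glass up, level within 4 degrees, its centre inside the tray and 9 to 15 mm above the dresser top, its length within 12 degrees of the tray's long side; the bottle stands upright, and it, the soap dish and the comb are within 25 mm of their starts (angle between mirror_center's own z axis and vertical above 3.07 rad and z of mirror_center in the frame of tray between 0.009 and 0.015 m and x of mirror_center in the frame of tray between -0.15 and 0.15 m and y of mirror_center in the frame of tray between -0.085 and 0.085 m and angle between the x axis of mirror_center and the x axis of tray, either way round below 0.21 rad and linear speed of mirror below 0.02 m/s and angle between bottle_center's own z axis and vertical below 0.1 rad and distance of each of bottle_center, soap_dish_center, comb_center from where it was at the start of the episode below 0.025 m); the robot touches nothing.
It fails at once if the mirror is banged or pressed hard into the tray (more than 40 N between them) (contact force between mirror and tray above 40 N).
It fails at once if the mirror is dropped or let topple (moving faster than 0.6 m/s while the fingers do not touch it) (contact force between mirror and the fingers below 0.05 N and linear speed of mirror above 0.6 m/s).
It fails at once if the bottle is tipped or pushed more than 25 mm (angle between bottle_center's own z axis and vertical above 0.3 rad or distance of bottle_center from where it was at the start of the episode above 0.025 m).
It fails at once if the soap dish or the comb is pushed more than 25 mm (distance of any of soap_dish_center, comb_center from where it was at the start of the episode above 0.025 m).
It also fails if it takes over 61 s, if anything falls off the work surface, if the arm or the gripper's body presses on something with over 40 N, if the wrist force passes 120 N, or if a joint passes its speed limit or range.

### The arm

A 6-joint arm with a two-finger parallel gripper is mounted at the origin on the work surface. World frame = base frame: x ahead of the robot, y to its left, z up, the work surface at z = 0. Lengths are in m, angles in rad, forces in N, time in s.
With the tool pointing down it reaches from about 0.35 to 0.775 m from the base axis. Payload 5.5 kg.
Tool frame: the origin (TCP) lies between the finger pads; the fingertips stand 11 mm ahead of it and the grasp point (between the pads) lies 8 mm behind it (tips_ahead is the distance from the TCP to the fingertips, in m); z points along the fingers, y is the line along which they close (so a half turn about z gives the same grasp; the last joint's range is limited). The gripper opens to 85 mm and grips with 20 to 120 N. Pads are 22 mm wide; open, the fingers measure 114 mm over their backs; the gripper's body (76 mm by 85 mm) begins 54 mm behind the grasp point. The pads swing forward as they close: fully open they stand 13 mm farther back than shut.
Start: joints at [1.108, 0.313, 0.046, 1.304, 0, 1.431], TCP at [0.182, 0.545, 0.242] pointing down, gripper open.
Joint ranges: [-2.76, 2.76], [-0.86, 1.69], [-1.03, 1.26], [-2.2, 2.34], [-1.47, 1.5], [-3.14, 3.14]. Speed limits (rad/s): [2.57, 2.57, 3.14, 3.14, 3.14, 3.14].

### API

Orientations are given as a unit quaternion [w, x, y, z].
In Python, from workcell import * gives the robot as it stands. The module is installed in compiled form; this text tells all that it offers.
- The arm moves only by the tool jog_arm, never from a script. Its argument "moves" is a list of rows, each an object with "fingers": the closure, from 0 (fully open) to 1 (shut); "slide": the shift along the tool's x, y, z in mm, a list of three; "angular": the turn, a rotation vector about the tool's x, y, z in degrees, a list of three. A call has 1 to 10 rows; each row is the pose to reach, as a shift and turn from the pose commanded when the call began, along the tool's axes at that moment; what a row does not reach only later rows make up. A row lasts 1/12 s, in which the tool goes at most 41.7 mm and 7.16 degrees, less where a joint would pass 70% of its speed; a pose out of reach is approached as far as the arm can. A call with a gripper value outside its range is refused whole. The fingers move at their own pace and stop on an object; "squeeze" is the grip in N (left out, the last holds). Time passes only in rows, so rows that repeat a pose let the fingers close. It gives the time, the measured TCP pose, the force, the opening and the grip force at its end, in the units of the state.
- get_state(): the state, without advancing time (a new reading comes with each control period).
- read_camera(name): name is "scene" or "top" or "wrist"; returns a dict with "color" (400x640x3 uint8, red, green, blue), "fovy" (degrees; the focal length in pixels is half the picture's height over the tangent of half this angle, whatever the lens; pixels are square), "cx", "cy" (the principal point, pixels), "world_from_camera" (4x4, takes a point from camera to world coordinates); the wrist camera has in their place "tool_from_camera" (4x4, takes a point from camera to tool coordinates, whose origin is the TCP and whose axes are the flange's). Camera axes: x right, y down, z forward; pixel columns grow to the right and rows downward; lengths in m; the calibration is good to about 2 mm. A picture is of the moment at which its call begins: read the wrist's pose just before it. There is no depth.
- hand_in(): hands the job in; it is judged then, once.
Trained networks look in a picture, given as the dict that the camera call returned (one of the last four; its "shot" number tells which), for a name from the list of things; names that differ only in an ending like _2 or _b are one class to them, and where a whole thing is asked for, a point or a joint stands for the part that bears it (a point fixed in the world has none). Each returns a list of dicts, best first, with "p" (0 to 1); they miss things now and then, are a little off and sometimes report something else, mostly with a low value. They report only what shows in the picture. A call takes as long as a camera call. They do not tell look-alikes from the thing itself.
- look_for(target, picture): "point" ([column, row] in pixels, amid what is visible of it).
- tip_of(target, picture): "point" ([column, row] in pixels: a listed point, or the origin of a listed thing).
The state is a dict: "clock": time; "joint_pos": joint angles; "qvel": joint speeds; "tau": joint torques, N m; "tcp_pos": TCP position; "orientation": TCP orientation; "wrist_force": force on the tool from outside, world axes, zero at the start; "ft_torque": the same for the moment, N m; "finger_gap": finger opening in m; "grip_force": force on a finger pad.
Only numpy, scipy, OpenCV 4.12 (cv2) and the standard library are available. Lean on these libraries where they do the work, as an engineer would, in place of code of your own. Each camera call takes 0.05 s, during which the arm holds its last target. There are 200 camera calls.

## Working session

There is one attempt and no reset: what is moved stays moved. The work goes in short steps, Python scripts to look and compute and a tool call to move; the robot and the scene stay as the last step left them, time stands still between calls to the robot, and variables do not carry over. Pictures are saved under pics/ and viewed, at most 10 in all, crops included, and the job is handed in when it is done.

Besides the shell and the picture viewer there is one more tool, called after ">>>" by a JSON object that holds its "fn" and its "kwargs", one argument or row to a line. jog_arm: Moves the arm, as the interface text tells. Its arguments: {"type":"object","properties":{"moves":{"type":"array","items":{"type":"object","properties":{"fingers":{"type":"number"},"slide":{"type":"array","items":{"type":"number"}},"angular":{"type":"array","items":{"type":"number"}}}}},"squeeze":{"type":"number"}},"required":["moves"]}

```bash
mkdir -p pics
cat > h.py <<'E'
from workcell import *
import numpy as np, cv2
from scipy.spatial.transform import Rotation as R
def save(p,n): cv2.imwrite('pics/'+n,cv2.cvtColor(p['color'],cv2.COLOR_RGB2BGR))
def toolT(s):
    q=s['orientation'];T=np.eye(4);T[:3,:3]=R.from_quat([q[1],q[2],q[3],q[0]]).as_matrix();T[:3,3]=s['tcp_pos'];return T
def ray(p,px,z,T=None):
    M=p['world_from_camera'] if 'world_from_camera' in p else T@np.array(p['tool_from_camera'])
    M=np.array(M);f=p['color'].shape[0]/2/np.tan(np.radians(p['fovy'])/2)
    d=M[:3,:3]@np.array([(px[0]-p['cx'])/f,(px[1]-p['cy'])/f,1]);o=M[:3,3]
    return o+d*(z-o[2])/d[2]
E
python3 - <<'E'
from h import *
np.set_printoptions(precision=4,suppress=True)
s=get_state();print(s)
a=read_camera('top');b=read_camera('scene')
save(a,'top.png');save(b,'scene.png')
for nm,p in(('top',a),('scene',b)):
    for t,z in(('mirror_center',.008),('tray',0),('bottle_center',.06),('soap_dish_center',.012),('comb_center',.002)):
        print(nm,t,[(np.round(d['point']),round(d['p'],2),ray(p,d['point'],z)) for d in tip_of(t,p)[:3]])
    print(p['world_from_camera'],p['fovy'])
E
```

```text
{'clock': 0.0, 'joint_pos': array([1.1084, 0.314 , 0.045 , 1.3036, 0.    , 1.4312]), 'qvel': array([ 0.0002, -0.0004,  0.0015,  0.0007, -0.0013,  0.0002]), 'tau': array([  0.0016, -48.0624,  29.8531,   0.0191,   0.    ,   0.    ]), 'tcp_pos': array([0.1822, 0.5449, 0.2414]), 'orientation': array([-0.0003,  0.1607,  0.987 , -0.0009]), 'wrist_force': array([-0.1055,  0.2366,  0.2875]), 'ft_torque': array([-0.001 ,  0.0291, -0.0132]), 'grip_force': 0.0, 'finger_gap': 0.0854712592413091}
top mirror_center [(array([190., 224.]), 0.89, array([0.4649, 0.5165, 0.008 ])), (array([282., 207.]), 0.83, array([0.5114, 0.2331, 0.008 ])), (array([304., 135.]), 0.71, array([0.7334, 0.164 , 0.008 ]))]
top tray [(array([435., 207.]), 0.87, array([ 0.5009, -0.2372,  0.    ]))]
top bottle_center [(array([449., 241.]), 0.88, array([ 0.3986, -0.2542,  0.06  ]))]
top soap_dish_center [(array([366., 145.]), 0.9, array([ 0.6973, -0.0291,  0.012 ]))]
top comb_center [(array([356., 225.]), 0.64, array([0.4508, 0.0079, 0.002 ]))]
[[-0.0203 -0.9949  0.099   0.4178]
 [-0.9998  0.0203 -0.0006  0.1158]
 [-0.0014 -0.099  -0.9951  1.1997]
 [ 0.      0.      0.      1.    ]] 54.282171553634356
scene mirror_center [(array([355., 306.]), 0.88, array([0.6131, 0.3863, 0.008 ])), (array([267., 265.]), 0.88, array([0.7324, 0.1703, 0.008 ])), (array([349., 241.]), 0.84, array([0.5149, 0.2353, 0.008 ]))]
scene tray [(array([264., 136.]), 0.95, array([ 0.5047, -0.2352, -0.    ]))]
scene bottle_center [(array([286., 102.]), 0.65, array([ 0.3912, -0.2722,  0.06  ]))]
scene soap_dish_center [(array([242., 207.]), 0.87, array([ 0.6991, -0.0247,  0.012 ]))]
scene comb_center [(array([322., 174.]), 0.65, array([0.4394, 0.0049, 0.002 ]))]
[[-0.8199  0.4739 -0.3213  0.8712]
 [ 0.5725  0.6733 -0.4679  0.6073]
 [-0.0055 -0.5676 -0.8233  0.9462]
 [ 0.      0.      0.      1.    ]] 53.67333949217863
```

View pics/top.png

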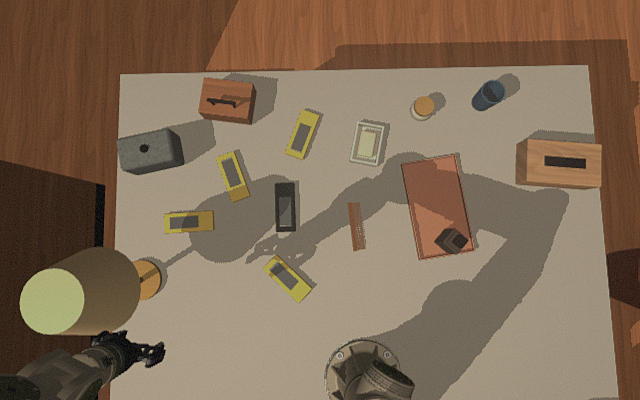

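View pics/scene.png

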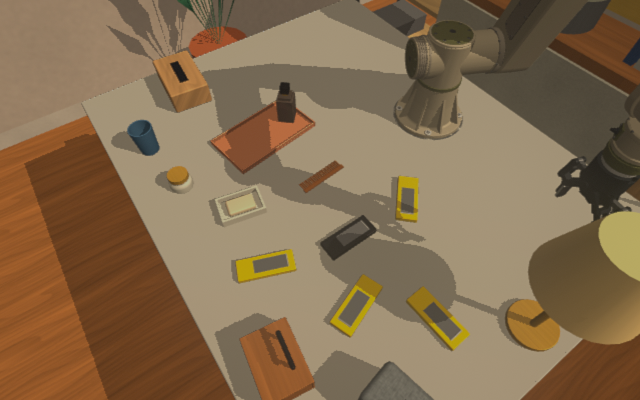

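Candidates seen in the top view: yellow cases at (188,222), (233,176), (303,134) and (288,279), and one black case with a grey strut at (286,207). Only the black one fits the description. The tray is at (437,207), with the bottle at its near end (452,240). I'll get accurate outlines and check the choice in a crop.

Run:
```python
from h import *
np.set_printoptions(precision=4,suppress=True)
a=read_camera('top')
im=cv2.cvtColor(a['color'],cv2.COLOR_RGB2HSV)
def big(m,seed):
    n,l,st,c=cv2.connectedComponentsWithStats(m.astype(np.uint8))
    k=min((i for i in range(1,n) if st[i,4]>150),key=lambda i:np.hypot(*(c[i]-seed)))
    return (l==k).astype(np.uint8)
def rect(m,z):
    c=max(cv2.findContours(m,0,1)[0],key=cv2.contourArea)[:,0]
    P=np.array([ray(a,p,z)[:2] for p in c]).astype(np.float32)
    (cx,cy),(w,h),an=cv2.minAreaRect(P)
    if w<h: w,h,an=h,w,an+90
    return (cx,cy),(w,h),an
V=im[...,2].astype(int)
box=np.zeros(V.shape,bool);box[170:245,265:310]=1
print('mirror',rect(big((V<80)&box,(286,207)),.016))
box[:]=0;box[145:268,392:482]=1
m=((im[...,0]<15)&(im[...,1]>110)&box).astype(np.uint8)
print('tray',rect(big(m,(437,207)),.018))
crop=a['color'][110:300,160:480];cv2.imwrite('pics/crop.png',cv2.resize(cv2.cvtColor(crop,cv2.COLOR_RGB2BGR),None,fx=2.4,fy=2.4,interpolation=2))
for u in((440,250),(452,251)):print(ray(a,u,.004))
s=get_state();print(toolT(s))
w=read_camera('wrist');print(np.array(w['tool_from_camera']))
```

```text
mirror ((0.5101770162582397, 0.22418174147605896), (0.14705443382263184, 0.06073889508843422), 179.50240325927734)
tray ((0.5017737150192261, -0.23751312494277954), (0.2985163927078247, 0.17189711332321167), 8.299578666687012)
[ 0.3701 -0.2442  0.004 ]
[ 0.3663 -0.2804  0.004 ]
[[-0.9483  0.3173  0.0001  0.1825]
 [ 0.3173  0.9483  0.0002  0.5453]
 [-0.      0.0002 -1.      0.2424]
 [ 0.      0.      0.      1.    ]]
[[-0.0001 -0.9531 -0.3028  0.078 ]
 [ 1.     -0.0003  0.0007 -0.0003]
 [-0.0007 -0.3028  0.9531 -0.1323]
 [ 0.      0.      0.      1.    ]]
```

View pics/crop.png

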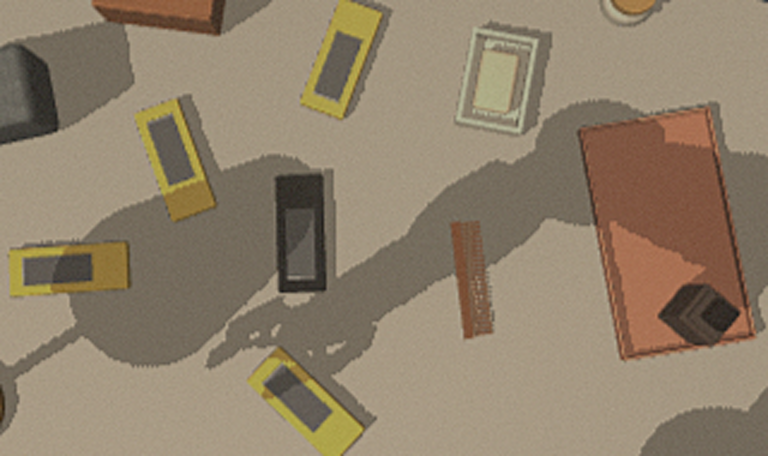

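The crop confirms it: the black case with the grey strut is the mirror, at about (0.51, 0.226) and lying along world x. The tray is yawed about 8.3°, with the bottle at its near (robot-side) end.

Plan:
1. Pinch the far (+x) end and lift, so the mirror hangs with its glass facing away.
2. Tilt the tool forward over the tray, rest the free end on the floor, and lower the pinched end so the mirror swivels flat.

The first move goes sideways to stay clear of the lamp.

>>> {"fn": "jog_arm", "kwargs": {
  "moves": [
    {"fingers": 0,"slide": [-13,-38,0],"angular": [0,0,-2]},
    {"fingers": 0,"slide": [-26,-76,0],"angular": [0,0,-4]},
    {"fingers": 0,"slide": [-39,-113,0],"angular": [0,0,-6]},
    {"fingers": 0,"slide": [-60,-148,5],"angular": [0,0,-8]},
    {"fingers": 0,"slide": [-95,-160,10],"angular": [0,0,-10]},
    {"fingers": 0,"slide": [-135,-163,18],"angular": [0,0,-12]},
    {"fingers": 0,"slide": [-175,-166,26],"angular": [0,0,-14]},
    {"fingers": 0,"slide": [-215,-168,34],"angular": [0,0,-16]},
    {"fingers": 0,"slide": [-255,-170,42],"angular": [0,0,-18]},
    {"fingers": 0,"slide": [-295,-171,50],"angular": [0,0,-18]}
  ]
}}

```text
clock: 1.53
tcp_pos: [0.4097, 0.2884, 0.1923]
orientation: [0.0, 0.004, 1.0, 0.0]
wrist_force: [-0.4, 1.0, 0.2]
finger_gap: 0.0856
grip_force: 0.0
```

>>> {"fn": "jog_arm", "kwargs": {
  "moves": [
    {"fingers": 0,"slide": [-35,-14,15],"angular": [0,0,0]},
    {"fingers": 0,"slide": [-70,-28,30],"angular": [0,0,0]},
    {"fingers": 0,"slide": [-105,-42,40],"angular": [0,0,0]},
    {"fingers": 0,"slide": [-140,-58,45],"angular": [0,0,0]},
    {"fingers": 0,"slide": [-150,-60,45],"angular": [0,0,0]},
    {"fingers": 0,"slide": [-150,-60,45],"angular": [0,0,0]}
  ]
}}

```text
clock: 2.03
tcp_pos: [0.5602, 0.2267, 0.1464]
orientation: [0.0, 0.006, 1.0, -0.0]
wrist_force: [-0.1, 0.4, -0.2]
finger_gap: 0.0857
grip_force: 0.0
```

```bash
cat > m.py <<'E'
from h import *
np.set_printoptions(precision=4,suppress=True)
s=get_state();T=toolT(s);w=read_camera('wrist');save(w,'w1.png')
print(T)
im=cv2.cvtColor(w['color'],cv2.COLOR_RGB2HSV);a=w
print([(d['point'],d['p'],ray(w,d['point'],.008,T)) for d in tip_of('mirror_center',w)])
E
python3 m.py
```

```text
[[-0.9999  0.0122  0.0004  0.5602]
 [ 0.0122  0.9999 -0.      0.2267]
 [-0.0004 -0.     -1.      0.1464]
 [ 0.      0.      0.      1.    ]]
[([318.9, 140.2], 0.97, array([0.5108, 0.2262, 0.008 ])), ([475.0, 233.4], 0.84, array([0.6084, 0.3874, 0.008 ])), ([274.8, 335.9], 0.8, array([0.7379, 0.1711, 0.008 ]))]
```

View pics/w1.png

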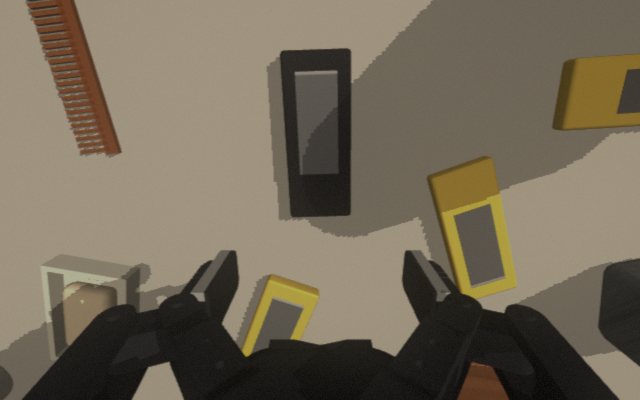

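The mirror is centred in the wrist view at (319,140), its far end at row 216. The open fingertips are at (237,252) and (404,252). I'll work out how far ahead the open tips sit.

Run:
```python
from h import *
w=read_camera('wrist');T=toolT(get_state());f=200/np.tan(np.radians(w['fovy'])/2)
for v in (252,297):
  Z=f*.0857/167
  c=np.array([(320-w['cx'])/f*Z,(v-w['cy'])/f*Z,Z,1]);print(f,Z,np.array(w['tool_from_camera'])@c)
for p in((293,216),(350,216),(281,49),(350,49)):print(ray(w,p,.016,T))
```

```text
284.19825841620616 0.14584305836089143 [ 7.72000172e-03 -1.01065488e-04 -1.68531064e-03  1.00000000e+00]
284.19825841620616 0.14584305836089143 [-1.42873454e-02 -1.08327928e-04 -8.68207375e-03  1.00000000e+00]
[0.58005971 0.20163837 0.016     ]
[0.58054655 0.25824736 0.016     ]
[0.43089606 0.19715026 0.016     ]
[0.43136423 0.2547388  0.016     ]
```

>>> {"fn": "jog_arm", "kwargs": {
  "moves": [
    {"fingers": 0,"slide": [-11,-1,30],"angular": [0,0,1]},
    {"fingers": 0,"slide": [-11,-1,65],"angular": [0,0,1]},
    {"fingers": 0,"slide": [-11,-1,95],"angular": [0,0,1]},
    {"fingers": 0.1,"slide": [-11,-1,115],"angular": [0,0,1]},
    {"fingers": 0.15,"slide": [-11,-1,128],"angular": [0,0,1]},
    {"fingers": 0.15,"slide": [-11,-1,130],"angular": [0,0,1]},
    {"fingers": 0.15,"slide": [-11,-1,130],"angular": [0,0,1]}
  ]
}}

```text
clock: 2.77
tcp_pos: [0.5666, 0.228, 0.0172]
orientation: [-0.001, 0.012, 1.0, -0.0]
wrist_force: [-0.3, -1.1, 0.4]
finger_gap: 0.0723
grip_force: 0.0
```

Open tips sit about 2 mm behind the TCP, so they'll be about 3 mm ahead at 60 mm. I'll lower about 9 mm more and close lightly.

>>> {"fn": "jog_arm", "kwargs": {
  "squeeze": 4,
  "moves": [
    {"fingers": 0.15,"slide": [0,0,5],"angular": [0,0,-1.5]},
    {"fingers": 0.2,"slide": [0,0,9],"angular": [0,0,-1.5]},
    {"fingers": 0.25,"slide": [0,0,9],"angular": [0,0,-1.5]},
    {"fingers": 0.35,"slide": [0,0,9],"angular": [0,0,-1.5]},
    {"fingers": 0.45,"slide": [0,0,9],"angular": [0,0,-1.5]},
    {"fingers": 0.5,"slide": [0,0,9],"angular": [0,0,-1.5]},
    {"fingers": 0.5,"slide": [0,0,9],"angular": [0,0,-1.5]}
  ]
}}

```text
clock: 3.35
tcp_pos: [0.5687, 0.2275, 0.0096]
orientation: [0.001, -0.0, 1.0, 0.0]
wrist_force: [-2.8, -0.9, 6.7]
finger_gap: 0.0598
grip_force: 22.4
```

>>> {"fn": "jog_arm", "kwargs": {
  "squeeze": 4,
  "moves": [
    {"fingers": 0.32,"slide": [0,0,0]},
    {"fingers": 0.32,"slide": [0,0,0]},
    {"fingers": 0.32,"slide": [0,0,-4]},
    {"fingers": 0.32,"slide": [0,0,-8]},
    {"fingers": 0.32,"slide": [0,0,-12]},
    {"fingers": 0.32,"slide": [0,0,-15]},
    {"fingers": 0.32,"slide": [0,0,-15]}
  ]
}}

```text
schema error: expected keys fingers, slide, angular
```

Run:
```python
from h import *
b=read_camera('wrist');save(b,'w2.png')
s=get_state();print(s['grip_force'],s['finger_gap'],s['wrist_force'],s['ft_torque'])
```

```text
22.426189184188843 0.059515807715622114 [-3.32655896  0.50439883  6.70434735] [-0.10611767  0.42416199  0.01097241]
```

View pics/w2.png

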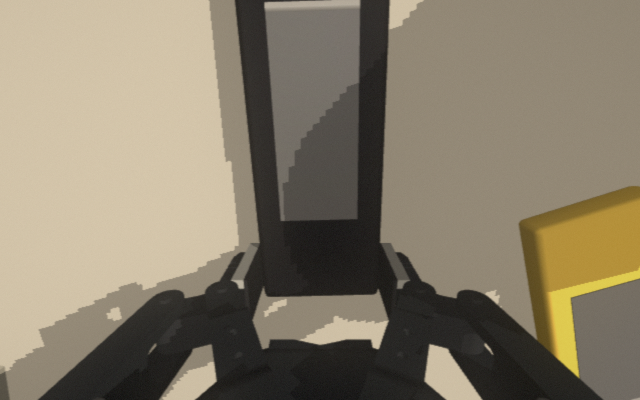

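The mirror is held across its width, with the fingers either side near the far end at about (250,270) and (392,270). It's a good grasp. I'll lift it with a lighter finger setting.

>>> {"fn": "jog_arm", "kwargs": {
  "squeeze": 4,
  "moves": [
    {"fingers": 0.32,"slide": [0,0,0],"angular": [0,0,0]},
    {"fingers": 0.32,"slide": [0,0,0],"angular": [0,0,0]},
    {"fingers": 0.32,"slide": [0,0,-4],"angular": [0,0,0]},
    {"fingers": 0.32,"slide": [0,0,-8],"angular": [0,0,0]},
    {"fingers": 0.32,"slide": [0,0,-12],"angular": [0,0,0]},
    {"fingers": 0.32,"slide": [0,0,-16],"angular": [0,0,0]},
    {"fingers": 0.32,"slide": [0,0,-20],"angular": [0,0,0]},
    {"fingers": 0.32,"slide": [0,0,-20],"angular": [0,0,0]}
  ]
}}

```text
clock: 4.07
tcp_pos: [0.5691, 0.2274, 0.0293]
orientation: [0.001, -0.0, 1.0, 0.0]
wrist_force: [0.3, 0.4, -2.4]
finger_gap: 0.0597
grip_force: 22.0
```

>>> {"fn": "jog_arm", "kwargs": {
  "squeeze": 4,
  "moves": [
    {"fingers": 0.306,"slide": [0,0,0],"angular": [0,0,0]},
    {"fingers": 0.306,"slide": [0,0,0],"angular": [0,0,0]},
    {"fingers": 0.306,"slide": [0,0,0],"angular": [0,0,0]}
  ]
}}

```text
clock: 4.32
tcp_pos: [0.5682, 0.2272, 0.028]
orientation: [-0.0, -0.0, 1.0, -0.0]
wrist_force: [-0.1, 0.3, -2.9]
finger_gap: 0.0595
grip_force: 22.0
```

>>> {"fn": "jog_arm", "kwargs": {
  "squeeze": 4,
  "moves": [
    {"fingers": 0.302,"slide": [0,0,0],"angular": [0,0,0]},
    {"fingers": 0.302,"slide": [0,0,0],"angular": [0,0,0]},
    {"fingers": 0.302,"slide": [0,0,0],"angular": [0,0,0]}
  ]
}}

```text
clock: 4.57
tcp_pos: [0.5683, 0.2272, 0.0281]
orientation: [-0.0, -0.0, 1.0, -0.0]
wrist_force: [0.3, 0.1, -2.5]
finger_gap: 0.06
grip_force: 19.8
```

>>> {"fn": "jog_arm", "kwargs": {
  "squeeze": 4,
  "moves": [
    {"fingers": 0.299,"slide": [0,0,0],"angular": [0,0,0]},
    {"fingers": 0.299,"slide": [0,0,0],"angular": [0,0,0]}
  ]
}}

```text
clock: 4.73
tcp_pos: [0.5684, 0.2272, 0.0283]
orientation: [-0.0, -0.0, 1.0, 0.0]
wrist_force: [-0.4, 0.1, -1.2]
finger_gap: 0.0598
grip_force: 4.5
```

>>> {"fn": "jog_arm", "kwargs": {
  "squeeze": 4,
  "moves": [
    {"fingers": 0.296,"slide": [0,0,0],"angular": [0,0,0]},
    {"fingers": 0.296,"slide": [0,0,0],"angular": [0,0,0]}
  ]
}}

```text
clock: 4.9
tcp_pos: [0.5687, 0.2273, 0.0286]
orientation: [0.0, -0.0, 1.0, 0.0]
wrist_force: [0.4, 0.2, 0.7]
finger_gap: 0.06
grip_force: 0.0
```

Run:
```python
from h import *
b=read_camera('wrist');save(b,'w3.png')
s=get_state();print(s['grip_force'],s['finger_gap'],s['wrist_force'],s['ft_torque'])
```

```text
0.0 0.059821432984099754 [-0.96127026 -0.05978993 -0.67316547] [ 0.01721409 -0.01331639  0.0537561 ]
```

View pics/w3.png

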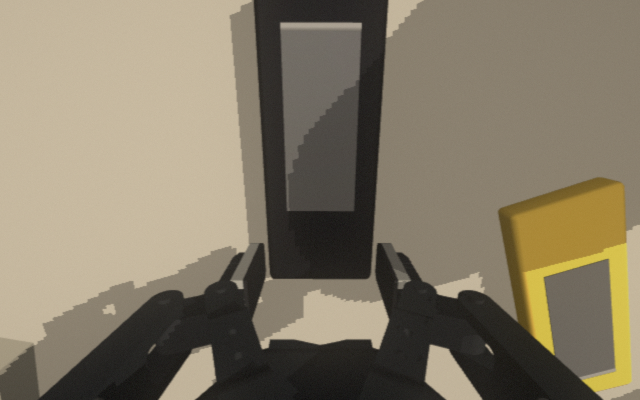

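The mirror is flat again and released straight, with its far edge at row 278. I now know the light-grip setting: about 0.299 gives 4–5 N. I'll re-grip and lift lightly from the table, so the free end drags and the mirror swivels upright.

>>> {"fn": "jog_arm", "kwargs": {
  "squeeze": 20,
  "moves": [
    {"fingers": 0.24,"slide": [0,0,0],"angular": [0,0,0]},
    {"fingers": 0.24,"slide": [0,0,10],"angular": [0,0,0]},
    {"fingers": 0.24,"slide": [0,0,18],"angular": [0,0,0]},
    {"fingers": 0.25,"slide": [0,0,19],"angular": [0,0,0]},
    {"fingers": 0.304,"slide": [0,0,19],"angular": [0,0,0]},
    {"fingers": 0.304,"slide": [0,0,19],"angular": [0,0,0]},
    {"fingers": 0.304,"slide": [0,0,19],"angular": [0,0,0]}
  ]
}}

```text
clock: 5.53
tcp_pos: [0.5682, 0.2272, 0.009]
orientation: [-0.0, -0.0, 1.0, -0.0]
wrist_force: [0.1, 0.3, -1.6]
finger_gap: 0.0596
grip_force: 14.2
```

>>> {"fn": "jog_arm", "kwargs": {
  "squeeze": 20,
  "moves": [
    {"fingers": 0.3,"slide": [0,0,0],"angular": [0,0,0]},
    {"fingers": 0.3,"slide": [0,0,0],"angular": [0,0,0]},
    {"fingers": 0.3,"slide": [0,0,0],"angular": [0,0,0]}
  ]
}}

```text
clock: 5.78
tcp_pos: [0.5685, 0.2272, 0.0095]
orientation: [0.0, -0.0, 1.0, 0.0]
wrist_force: [-0.2, -0.3, -0.9]
finger_gap: 0.06
grip_force: 8.5
```

>>> {"fn": "jog_arm", "kwargs": {
  "moves": [
    {"fingers": 0.2993,"slide": [0,0,0],"angular": [0,0,0]},
    {"fingers": 0.2993,"slide": [0,0,-4],"angular": [0,0,0]},
    {"fingers": 0.2993,"slide": [0,0,-8],"angular": [0,0,0]},
    {"fingers": 0.2993,"slide": [0,0,-13],"angular": [0,0,0]},
    {"fingers": 0.2993,"slide": [0,0,-18],"angular": [0,0,0]},
    {"fingers": 0.2993,"slide": [0,0,-24],"angular": [0,0,0]},
    {"fingers": 0.2993,"slide": [0,0,-30],"angular": [0,0,0]},
    {"fingers": 0.2993,"slide": [0,0,-30],"angular": [0,0,0]}
  ]
}}

```text
clock: 6.45
tcp_pos: [0.5695, 0.2275, 0.0412]
orientation: [0.001, -0.0, 1.0, 0.0]
wrist_force: [-0.1, -0.5, -1.0]
finger_gap: 0.06
grip_force: 6.0
```

It carries half the weight, so the free end is on the table and it's swivelling. I'll keep lifting.

>>> {"fn": "jog_arm", "kwargs": {
  "moves": [
    {"fingers": 0.2993,"slide": [0,0,-7],"angular": [0,0,0]},
    {"fingers": 0.2993,"slide": [0,0,-14],"angular": [0,0,0]},
    {"fingers": 0.2993,"slide": [0,0,-21],"angular": [0,0,0]},
    {"fingers": 0.2993,"slide": [0,0,-28],"angular": [0,0,0]},
    {"fingers": 0.2993,"slide": [0,0,-35],"angular": [0,0,0]},
    {"fingers": 0.2993,"slide": [0,0,-42],"angular": [0,0,0]},
    {"fingers": 0.2993,"slide": [0,0,-49],"angular": [0,0,0]},
    {"fingers": 0.2993,"slide": [0,0,-56],"angular": [0,0,0]},
    {"fingers": 0.2993,"slide": [0,0,-60],"angular": [0,0,0]},
    {"fingers": 0.2993,"slide": [0,0,-60],"angular": [0,0,0]}
  ]
}}

```text
clock: 7.28
tcp_pos: [0.5694, 0.2274, 0.1008]
orientation: [0.001, -0.0, 1.0, 0.0]
wrist_force: [2.9, 0.1, 1.9]
finger_gap: 0.0596
grip_force: 6.3
```

>>> {"fn": "jog_arm", "kwargs": {
  "moves": [
    {"fingers": 0.2993,"slide": [0,0,-5],"angular": [0,0,0]},
    {"fingers": 0.2993,"slide": [0,0,-10],"angular": [0,0,0]},
    {"fingers": 0.2993,"slide": [0,0,-15],"angular": [0,0,0]},
    {"fingers": 0.2993,"slide": [0,0,-20],"angular": [0,0,0]},
    {"fingers": 0.2993,"slide": [0,0,-25],"angular": [0,0,0]},
    {"fingers": 0.2993,"slide": [0,0,-30],"angular": [0,0,0]},
    {"fingers": 0.2993,"slide": [0,0,-35],"angular": [0,0,0]},
    {"fingers": 0.2993,"slide": [0,0,-40],"angular": [0,0,0]},
    {"fingers": 0.2993,"slide": [0,0,-44],"angular": [0,0,0]},
    {"fingers": 0.2993,"slide": [0,0,-44],"angular": [0,0,0]}
  ]
}}

```text
clock: 8.12
tcp_pos: [0.569, 0.2274, 0.1445]
orientation: [0.001, -0.0, 1.0, 0.0]
wrist_force: [0.4, -0.3, -2.6]
finger_gap: 0.0601
grip_force: 6.1
```

Run:
```python
from h import *
b=read_camera('scene');save(b,'s2.png')
cv2.imwrite('pics/s2c.png',cv2.resize(cv2.imread('pics/s2.png')[130:330,230:470],None,fx=2.5,fy=2.5))
s=get_state();print(s['grip_force'],s['finger_gap'],s['wrist_force'],s['ft_torque'],s['tcp_pos'])
```

```text
6.091606914997101 0.05992477388381968 [ 0.45187437 -0.04867404 -2.22845807] [-0.00308648 -0.05587867 -0.03395481] [0.56879919 0.22730979 0.14395104]
```

View pics/s2c.png

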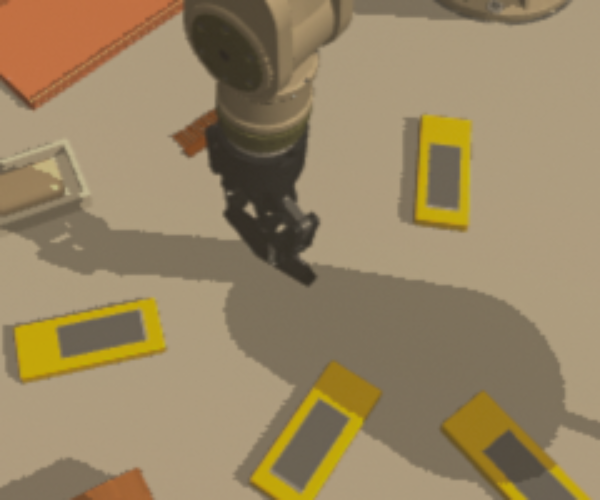

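The weight (2.2 N) is fully carried, but the scene crop shows only the dark gripper around (265,230), so the mirror's attitude isn't clear. I'll check with the wrist camera.

Run:
```python
from h import *
b=read_camera('wrist');save(b,'w4.png');t=read_camera('scene')
M=np.linalg.inv(np.array(t['world_from_camera']));f=200/np.tan(np.radians(t['fovy'])/2)
for P in((.569,.227,.16),(.569,.227,.01),(.569,.257,.01),(.569,.197,.01)):
    c=M@np.array([*P,1]);print(t['cx']+f*c[0]/c[2],t['cy']+f*c[1]/c[2])
```

```text
332.41397370556643 218.5585801867993
330.984578270326 248.3617816734217
337.74615699504403 256.77979372175645
324.40211452052733 240.16676370358476
```

View pics/w4.png

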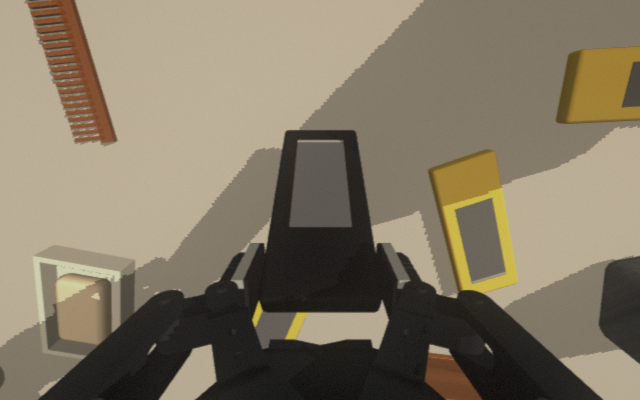

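The mirror is still 33° off vertical, with its free end toward the robot, and friction is holding it there. I'll raise it, draw in a bit and tilt the tool back toward the robot at this light grip. The mirror should swivel in the pinch while staying steep.

>>> {"fn": "jog_arm", "kwargs": {
  "moves": [
    {"fingers": 0.2993,"slide": [8,0,-8],"angular": [0,3,0]},
    {"fingers": 0.2993,"slide": [20,0,-18],"angular": [0,7,0]},
    {"fingers": 0.2993,"slide": [32,0,-28],"angular": [0,12,0]},
    {"fingers": 0.2993,"slide": [44,0,-38],"angular": [0,17,0]},
    {"fingers": 0.2993,"slide": [56,0,-48],"angular": [0,22,0]},
    {"fingers": 0.2993,"slide": [68,0,-56],"angular": [0,27,0]},
    {"fingers": 0.2993,"slide": [78,0,-62],"angular": [0,32,0]},
    {"fingers": 0.2993,"slide": [86,0,-66],"angular": [0,36,0]},
    {"fingers": 0.2993,"slide": [90,0,-68],"angular": [0,39,0]},
    {"fingers": 0.2993,"slide": [90,0,-68],"angular": [0,40,0]}
  ]
}}

```text
clock: 9.1
tcp_pos: [0.4786, 0.227, 0.2097]
orientation: [-0.344, 0.0, 0.939, -0.0]
wrist_force: [0.2, -0.3, -2.3]
finger_gap: 0.0599
grip_force: 5.8
```

```bash
cat > ang.py <<'E'
# mirror attitude from wrist view: dark quad between the fingers -> widths -> depth
from h import *
import sys
b=read_camera('wrist');save(b,sys.argv[1])
s=get_state();print(s['joint_pos'],s['tcp_pos'],s['grip_force'],s['wrist_force'],toolT(s)[:3,2])
V=b['color'].max(2)
d=[(d['point'],d['p']) for d in tip_of('mirror_center',b)];print(d)
E
python3 ang.py w5.png
```

```text
[0.21472326 0.81662037 0.56046172 2.00516499 0.13768941 0.16564981] [0.47887983 0.22694406 0.20907011] 5.740304589271545 [-1.34518451 -0.52454636 -2.45413385] [-6.45672718e-01 -3.30872810e-04 -7.63614190e-01]
[([317.8, 158.8], 0.76), ([318.2, 258.3], 0.61)]
```

View pics/w5.png

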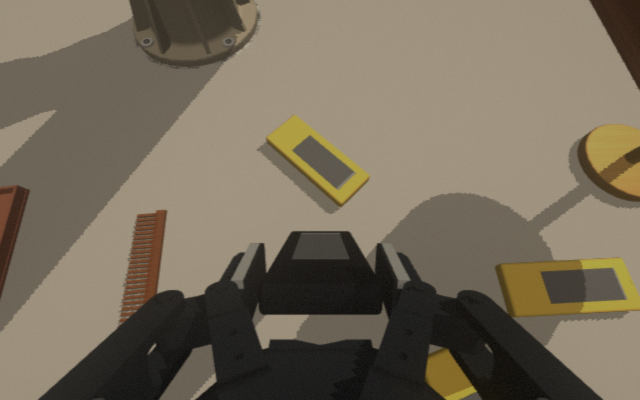

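The mirror is now about 13° past the tool axis, which is the direction I wanted. I'll tilt back a little more and then grip firmly.

>>> {"fn": "jog_arm", "kwargs": {
  "squeeze": 25,
  "moves": [
    {"fingers": 0.2993,"slide": [0,0,0],"angular": [0,4,0]},
    {"fingers": 0.2993,"slide": [0,0,0],"angular": [0,9,0]},
    {"fingers": 0.2993,"slide": [0,0,0],"angular": [0,14,0]},
    {"fingers": 0.2993,"slide": [0,0,0],"angular": [0,14,0]},
    {"fingers": 0.2993,"slide": [0,0,0],"angular": [0,14,0]},
    {"fingers": 0.32,"slide": [0,0,0],"angular": [0,14,0]},
    {"fingers": 0.36,"slide": [0,0,0],"angular": [0,14,0]},
    {"fingers": 0.4,"slide": [0,0,0],"angular": [0,14,0]},
    {"fingers": 0.4,"slide": [0,0,0],"angular": [0,14,0]}
  ]
}}

```text
clock: 9.95
tcp_pos: [0.4784, 0.2274, 0.2138]
orientation: [-0.452, -0.0, 0.892, 0.0]
wrist_force: [-0.4, 0.0, -2.3]
finger_gap: 0.0593
grip_force: 27.1
```

Run:
```python
from h import *
np.set_printoptions(precision=4,suppress=True)
b=read_camera('wrist');save(b,'w6.png');s=get_state();print(toolT(s),s['joint_pos'])
g=b['color'].max(2).astype(int)
for r in range(225,325,4): print(r,' '.join('%d'%v for v in g[r,240:402:6]))
```

```text
[[-0.5914 -0.0005 -0.8064  0.4784]
 [-0.001   1.      0.0002  0.2274]
 [ 0.8063  0.0009 -0.5914  0.2134]
 [ 0.      0.      0.      1.    ]] [0.2019 1.0251 0.8087 2.2825 0.1626 0.1195]
225 153 156 155 154 155 154 154 155 154 113 108 108 90 166 175 95 90 126 174 176 172 141 156 155 153 154 154
229 155 154 155 152 155 154 152 155 154 155 108 108 110 92 172 173 97 173 175 172 112 154 155 156 155 156 156
233 155 155 153 154 154 156 155 153 155 155 138 106 106 108 103 174 173 174 174 133 152 154 154 154 154 154 155
237 153 153 152 154 153 154 152 154 155 153 156 135 108 107 100 126 173 172 169 142 154 154 155 154 153 154 156
241 155 154 154 153 154 155 154 155 156 155 155 153 114 108 108 90 155 173 107 154 154 153 153 154 154 154 154
245 153 154 129 117 74 154 154 154 153 153 155 154 156 108 107 109 91 117 155 154 154 154 155 44 131 132 153
249 151 151 131 57 55 153 154 153 155 152 153 154 155 151 107 106 106 150 154 154 153 153 156 36 125 133 156
253 57 125 130 43 52 154 154 154 152 155 154 154 151 151 134 107 149 153 153 153 154 154 154 37 52 130 76
257 47 131 127 42 42 153 153 153 151 
[... 864 characters left out ...]
34 33 33 30 36 34 37 35 32 35 31 32 32 33 36 35 35 33 33 28 30 31 22 23 25
297 37 38 32 30 31 33 36 36 35 38 35 34 35 36 33 35 33 34 36 33 30 31 26 27 24 24 27
301 40 35 34 30 31 32 36 32 37 36 32 32 31 38 33 36 34 35 27 29 30 27 28 25 23 23 26
305 39 32 32 33 35 34 30 32 34 31 34 33 37 35 36 31 33 31 30 30 29 27 29 27 24 24 26
309 34 35 36 58 30 29 33 29 27 32 31 30 31 35 31 31 31 30 33 30 26 27 30 27 77 21 36
313 40 37 29 147 25 27 30 28 27 28 27 31 28 31 28 25 25 29 28 27 28 26 24 28 101 32 35
317 37 36 39 151 153 148 118 83 75 77 76 75 76 75 74 75 76 74 73 74 78 95 102 102 102 34 35
321 40 39 52 150 151 149 151 153 152 150 150 148 148 148 150 150 149 150 107 102 104 103 102 101 102 32 32
```

The back face is now hidden and only the end face shows (rows 279–316), so the mirror is about 30° past the tool axis and held firmly at 27 N. I'll write a small planner that turns a target (u along the tray, height, tilt) into tool-axis steps.

```bash
cat > plan.py <<'E'
from h import *
YAW=np.radians(8.3);C=np.array([.502,-.2375,0]);u=np.array([np.cos(YAW),np.sin(YAW),0]);Z=np.array([0,0,1.]);v=np.array([-u[1],u[0],0])
def pose(uu,z,th,vv=0):
    t=np.radians(th);T=np.eye(4);x=-np.cos(t)*u-np.sin(t)*Z;zz=np.sin(t)*u-np.cos(t)*Z
    T[:3,0]=x;T[:3,1]=np.cross(zz,x);T[:3,2]=zz;T[:3,3]=C+uu*u+vv*v+z*Z;return T
def rel(T0,T):
    D=np.linalg.inv(T0)@T;return np.round(D[:3,3]*1000,1),np.round(np.degrees(R.from_matrix(D[:3,:3]).as_rotvec()),1)
E
python3 - <<'E'
from plan import *
np.set_printoptions(suppress=True)
print(rel(toolT(get_state()),pose(.032,.19,10)))
T=toolT(get_state())
for P in ((.5,.1,.22),(.52,-.05,.22)):print(np.round(1000*T[:3,:3].T@(np.array(P)-T[:3,3])))
E
```

```text
(array([ -51.1, -460.3,  -30.8]), array([  3.3, -63.6,  -8.1]))
[  -7. -127.  -21.]
[ -19. -277.  -38.]
```

>>> {"fn": "jog_arm", "kwargs": {
  "moves": [
    {"fingers": 0.4,"slide": [-2,-15,-4],"angular": [0.1,-2,-0.3]},
    {"fingers": 0.4,"slide": [-4,-40,-8],"angular": [0.3,-5.5,-0.7]},
    {"fingers": 0.4,"slide": [-7,-70,-13],"angular": [0.5,-9.6,-1.2]},
    {"fingers": 0.4,"slide": [-11,-102,-18],"angular": [0.7,-14,-1.8]},
    {"fingers": 0.4,"slide": [-14,-134,-22],"angular": [1,-18.5,-2.4]},
    {"fingers": 0.4,"slide": [-17,-166,-26],"angular": [1.2,-23,-3]},
    {"fingers": 0.4,"slide": [-21,-198,-30],"angular": [1.4,-27.5,-3.5]},
    {"fingers": 0.4,"slide": [-24,-230,-32],"angular": [1.7,-32,-4.1]},
    {"fingers": 0.4,"slide": [-28,-262,-34],"angular": [1.9,-36,-4.6]},
    {"fingers": 0.4,"slide": [-31,-290,-35],"angular": [2.1,-40,-5.1]}
  ]
}}

```text
clock: 10.83
tcp_pos: [0.5247, -0.0646, 0.2084]
orientation: [-0.119, -0.047, 0.992, 0.003]
wrist_force: [1.3, -0.5, -2.1]
finger_gap: 0.059
grip_force: 27.5
```

Run:
```python
from plan import *
np.set_printoptions(suppress=True)
print(rel(toolT(get_state()),pose(.032,.18,10)),get_state()['grip_force'])
```

```text
(array([   0.5, -168.8,   26.3]), array([  1.1, -23.5,  -3. ])) 27.502027451992035
```

>>> {"fn": "jog_arm", "kwargs": {
  "moves": [
    {"fingers": 0.4,"slide": [0,-28,2],"angular": [0.2,-4,-0.5]},
    {"fingers": 0.4,"slide": [0,-56,4],"angular": [0.4,-8,-1]},
    {"fingers": 0.4,"slide": [0,-84,8],"angular": [0.6,-12,-1.5]},
    {"fingers": 0.4,"slide": [0,-112,14],"angular": [0.8,-16,-2]},
    {"fingers": 0.4,"slide": [0,-138,20],"angular": [1,-20,-2.5]},
    {"fingers": 0.4,"slide": [0,-158,24],"angular": [1.1,-22.5,-2.9]},
    {"fingers": 0.4,"slide": [0.5,-167,26],"angular": [1.1,-23.5,-3]},
    {"fingers": 0.4,"slide": [0.5,-169,26],"angular": [1.1,-23.5,-3]},
    {"fingers": 0.4,"slide": [0.5,-169,26],"angular": [1.1,-23.5,-3]}
  ]
}}

```text
clock: 11.58
tcp_pos: [0.5331, -0.2311, 0.1789]
orientation: [0.083, -0.072, 0.994, 0.007]
wrist_force: [0.1, -0.1, -1.4]
finger_gap: 0.0595
grip_force: 27.7
```

Run:
```python
from plan import *
np.set_printoptions(suppress=True,precision=4)
s=get_state();T=toolT(s);print(T,s['grip_force'],rel(T,pose(.032,.18,10)))
a=read_camera('top');save(a,'t2.png');b=read_camera('scene');save(b,'s3.png');w=read_camera('wrist');save(w,'w7.png')
A=a['color'][130:280,370:500];B=b['color'][50:200,190:350];W=w['color']
rs=lambda x,h:cv2.resize(x,(int(x.shape[1]*h/x.shape[0]),h))
row1=np.hstack([rs(A,300),rs(B,300)]);row2=rs(W,290);
cv=np.zeros((590,max(row1.shape[1],row2.shape[1]),3),np.uint8);cv[:300,:row1.shape[1]]=row1;cv[300:,:row2.shape[1]]=row2
cv2.imwrite('pics/mix.png',cv[...,::-1]);print(cv.shape)
# tray far corners / edges from wrist view for later; bottle
for t,z in(('tray',0),('bottle_center',.06)):
  for n,p in(('top',a),('scene',b)): print(t,n,[(np.round(d['point']),round(d['p'],2),ray(p,d['point'],z)) for d in tip_of(t,p)[:1]])
```

```text
[[-0.9759 -0.1433  0.1643  0.5331]
 [-0.1409  0.9897  0.0263 -0.2311]
 [-0.1663  0.0025 -0.9861  0.1789]
 [ 0.      0.      0.      1.    ]] 27.697110772132874 (array([-0.5, -1.9, -1. ]), array([ 0.1, -0.4, -0.1]))
(590, 580, 3)
tray top [(array([437., 207.]), 0.79, array([ 0.5024, -0.2416,  0.    ]))]
tray scene [(array([262., 134.]), 0.87, array([ 0.5032, -0.2461,  0.    ]))]
bottle_center top [(array([450., 240.]), 0.95, array([ 0.3993, -0.2583,  0.06  ]))]
bottle_center scene [(array([287., 102.]), 0.61, array([ 0.3885, -0.2685,  0.06  ]))]
```

View pics/mix.png

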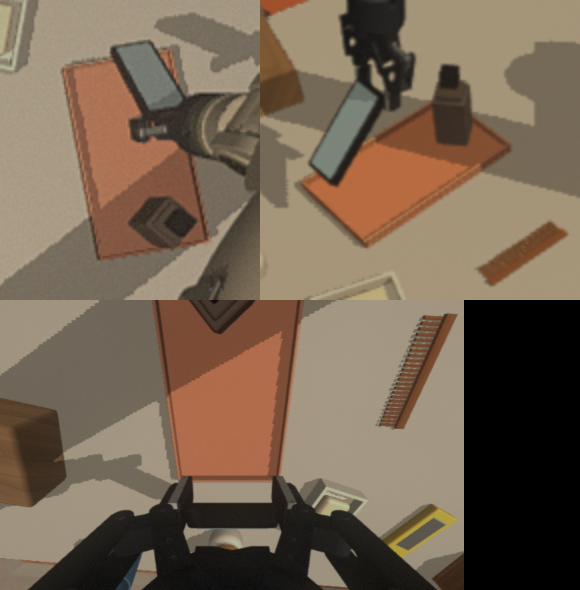

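This composite shows the glass up and facing away, the mirror leaning over the tray's far half, and the bottle clear. In the wrist part, the tray and the mirror are both centred around column 230. I'll check the tray's far edge once, then lower.

Run:
```python
from plan import *
np.set_printoptions(suppress=True,precision=4)
T=toolT(get_state());w=read_camera('wrist')
for q in((180,478),(278,478),(161,320),(301,320)):
    P=ray(w,(q[0]/.725,(q[1]-300)/.725),.018,T);print(P,'u %.3f v %.3f'%((P-C)@u,(P-C)@v))
p=pose(.032,.13,10);print(rel(T,p),rel(T,pose(.032,.112,10)))
```

```text
[ 0.6535 -0.2995  0.018 ] u 0.141 v -0.083
[ 0.63   -0.1385  0.018 ] u 0.141 v 0.079
[ 0.4303 -0.3284  0.018 ] u -0.084 v -0.080
[ 0.4065 -0.1679  0.018 ] u -0.084 v 0.083
(array([ 9.1, -2.6, 47.6]), array([ 0.1, -0.4,  0.1])) (array([12.1, -2.6, 65.4]), array([ 0.1, -0.4,  0.1]))
```

>>> {"fn": "jog_arm", "kwargs": {
  "moves": [
    {"fingers": 0.4,"slide": [4,-1,8],"angular": [0,0,0]},
    {"fingers": 0.4,"slide": [8,-2,17],"angular": [0,0,0]},
    {"fingers": 0.4,"slide": [12,-2,27],"angular": [0,0,0]},
    {"fingers": 0.4,"slide": [16,-2,37],"angular": [0,0,0]},
    {"fingers": 0.4,"slide": [18,-2,43],"angular": [0,0,0]},
    {"fingers": 0.4,"slide": [19,-2,46],"angular": [0,0,0]},
    {"fingers": 0.4,"slide": [19,-2,46],"angular": [0,0,0]}
  ]
}}

```text
clock: 12.57
tcp_pos: [0.5223, -0.2343, 0.1285]
orientation: [0.083, -0.072, 0.994, 0.008]
wrist_force: [-0.0, 0.3, -2.6]
finger_gap: 0.0595
grip_force: 27.7
```

>>> {"fn": "jog_arm", "kwargs": {
  "moves": [
    {"fingers": 0.4,"slide": [0.5,0,3],"angular": [0,0,0]},
    {"fingers": 0.4,"slide": [1,0,6],"angular": [0,0,0]},
    {"fingers": 0.4,"slide": [1,0,6],"angular": [0,0,0]}
  ]
}}

```text
clock: 12.82
tcp_pos: [0.5232, -0.2347, 0.1236]
orientation: [0.084, -0.072, 0.994, 0.007]
wrist_force: [0.4, -0.4, -2.7]
finger_gap: 0.0594
grip_force: 27.7
```

>>> {"fn": "jog_arm", "kwargs": {
  "moves": [
    {"fingers": 0.4,"slide": [0.5,0,3],"angular": [0,0,0]},
    {"fingers": 0.4,"slide": [1,0,6],"angular": [0,0,0]},
    {"fingers": 0.4,"slide": [1,0,6],"angular": [0,0,0]}
  ]
}}

```text
clock: 13.07
tcp_pos: [0.5229, -0.2344, 0.1172]
orientation: [0.083, -0.072, 0.994, 0.007]
wrist_force: [-0.2, 0.1, -1.6]
finger_gap: 0.0593
grip_force: 27.7
```

>>> {"fn": "jog_arm", "kwargs": {
  "moves": [
    {"fingers": 0.4,"slide": [0.5,0,3],"angular": [0,0,0]},
    {"fingers": 0.4,"slide": [0.8,0,5],"angular": [0,0,0]},
    {"fingers": 0.4,"slide": [0.8,0,5],"angular": [0,0,0]}
  ]
}}

```text
clock: 13.32
tcp_pos: [0.523, -0.2344, 0.1121]
orientation: [0.083, -0.072, 0.994, 0.007]
wrist_force: [-0.1, -0.1, -0.7]
finger_gap: 0.0588
grip_force: 27.7
```

>>> {"fn": "jog_arm", "kwargs": {
  "moves": [
    {"fingers": 0.4,"slide": [0.5,0,3],"angular": [0,0,0]},
    {"fingers": 0.4,"slide": [0.8,0,5],"angular": [0,0,0]},
    {"fingers": 0.4,"slide": [0.8,0,5],"angular": [0,0,0]}
  ]
}}

```text
clock: 13.57
tcp_pos: [0.523, -0.2344, 0.1071]
orientation: [0.083, -0.072, 0.994, 0.007]
wrist_force: [0.4, 0.0, -1.6]
finger_gap: 0.0591
grip_force: 27.7
```

>>> {"fn": "jog_arm", "kwargs": {
  "moves": [
    {"fingers": 0.4,"slide": [0.5,0,3],"angular": [0,0,0]},
    {"fingers": 0.4,"slide": [0.8,0,5],"angular": [0,0,0]},
    {"fingers": 0.4,"slide": [0.8,0,5],"angular": [0,0,0]}
  ]
}}

```text
clock: 13.82
tcp_pos: [0.523, -0.2344, 0.102]
orientation: [0.083, -0.072, 0.994, 0.007]
wrist_force: [-0.6, 0.1, -2.6]
finger_gap: 0.0593
grip_force: 27.7
```

>>> {"fn": "jog_arm", "kwargs": {
  "moves": [
    {"fingers": 0.4,"slide": [0.5,0,2],"angular": [0,0,0]},
    {"fingers": 0.4,"slide": [0.8,0,4],"angular": [0,0,0]},
    {"fingers": 0.4,"slide": [0.8,0,4],"angular": [0,0,0]}
  ]
}}

```text
clock: 14.07
tcp_pos: [0.523, -0.2345, 0.098]
orientation: [0.083, -0.072, 0.994, 0.007]
wrist_force: [0.0, 0.2, -2.9]
finger_gap: 0.0589
grip_force: 27.7
```

>>> {"fn": "jog_arm", "kwargs": {
  "moves": [
    {"fingers": 0.4,"slide": [0.5,0,3],"angular": [0,0,0]},
    {"fingers": 0.4,"slide": [0.8,0,5],"angular": [0,0,0]},
    {"fingers": 0.4,"slide": [0.8,0,5],"angular": [0,0,0]}
  ]
}}

```text
clock: 14.32
tcp_pos: [0.5229, -0.2344, 0.0928]
orientation: [0.083, -0.072, 0.994, 0.007]
wrist_force: [0.8, 0.6, -2.2]
finger_gap: 0.0592
grip_force: 27.7
```

>>> {"fn": "jog_arm", "kwargs": {
  "moves": [
    {"fingers": 0.4,"slide": [0.5,0,3],"angular": [0,0,0]},
    {"fingers": 0.4,"slide": [0.8,0,5],"angular": [0,0,0]},
    {"fingers": 0.4,"slide": [0.8,0,5],"angular": [0,0,0]}
  ]
}}

```text
clock: 14.57
tcp_pos: [0.523, -0.2346, 0.088]
orientation: [0.083, -0.072, 0.994, 0.007]
wrist_force: [0.1, 0.1, -0.9]
finger_gap: 0.0593
grip_force: 27.8
```

Run:
```python
from plan import *
np.set_printoptions(suppress=True,precision=3)
s=get_state();print(s['wrist_force'],s['ft_torque'])
# silver-blue glass corners in scene view
b=read_camera('scene');I=b['color'].astype(int)
m=((I[...,2]>=I[...,0]-2)&(I.max(2)>110)).astype(np.uint8);m[:50]=0;m[210:]=0;m[:,:190]=0;m[:,360:]=0
m=cv2.morphologyEx(m,cv2.MORPH_OPEN,np.ones((3,3)))
c=max(cv2.findContours(m,0,1)[0],key=cv2.contourArea);print(cv2.contourArea(c),cv2.minAreaRect(c),cv2.boxPoints(cv2.minAreaRect(c)).tolist())
Mi=np.linalg.inv(np.array(b['world_from_camera']));f=200/np.tan(np.radians(b['fovy'])/2)
pr=lambda P:np.round((lambda c:[b['cx']+f*c[0]/c[2],b['cy']+f*c[1]/c[2]])(Mi@np.array([*P,1])),1)
T=toolT(s)
for de in(20,30,40,50):
    d=np.array([-np.sin(np.radians(de)),0,np.cos(np.radians(de))]);n=np.array([-d[2],0,d[0]])
    for q in (6,144): print(de,q,[pr((T@np.r_[d*(q/1e3-.0135)+n*.008+[0,y,0],1])[:3]) for y in(-.025,.025)],(T@np.r_[d*.1365-n*.008,1])[:3])
```

```text
[ 0.058  0.122 -0.916] [-0.171  0.269 -0.087]Traceback (most recent call last):
  File "<stdin>", line 8, in <module>
ValueError: max() iterable argument is empty
```

```bash
cat > gl.py <<'E'
from plan import *
np.set_printoptions(suppress=True,precision=3)
s=get_state();print(s['wrist_force'],s['ft_torque'])
b=read_camera('scene');I=b['color'].astype(int)
m=((I[...,1]>=I[...,0]-2)&(I.max(2)>75)).astype(np.uint8);m[:50]=0;m[190:]=0;m[:,:190]=0;m[:,360:]=0
m=cv2.morphologyEx(m,cv2.MORPH_OPEN,np.ones((3,3)))
c=max(cv2.findContours(m,0,1)[0],key=cv2.contourArea);print(cv2.contourArea(c),np.round(cv2.boxPoints(cv2.minAreaRect(c))).tolist())
Mi=np.linalg.inv(np.array(b['world_from_camera']));f=200/np.tan(np.radians(b['fovy'])/2)
pr=lambda P:np.round((lambda c:[b['cx']+f*c[0]/c[2],b['cy']+f*c[1]/c[2]])(Mi@np.array([*P,1])),0)
T=toolT(s)
for de in(20,30,40,50,60,70,80,90,100,110):
    d=np.array([-np.sin(np.radians(de)),0,np.cos(np.radians(de))]);n=np.array([-d[2],0,d[0]])
    print(de,[pr((T@np.r_[d*(q/1e3-.0135)+n*.008+[0,y,0],1])[:3]).tolist() for q in (6,144) for y in(-.025,.025)],(T@np.r_[d*.1365-n*.008,1])[:3])
E
python3 gl.py
```

```text
[ 0.275  0.29  -0.702] [-0.085  0.312 -0.032]
521.5 [[222.0, 151.0], [245.0, 112.0], [256.0, 119.0], [233.0, 157.0]]
20 [[249.0, 112.0], [259.0, 121.0], [238.0, 150.0], [247.0, 159.0]] [ 0.583 -0.226 -0.034]
30 [[249.0, 112.0], [259.0, 120.0], [232.0, 150.0], [242.0, 159.0]] [ 0.603 -0.223 -0.022]
40 [[250.0, 112.0], [260.0, 120.0], [227.0, 149.0], [237.0, 158.0]] [ 0.621 -0.22  -0.006]
50 [[250.0, 111.0], [260.0, 120.0], [223.0, 147.0], [233.0, 156.0]] [ 0.636 -0.218  0.012]
60 [[251.0, 111.0], [261.0, 120.0], [219.0, 144.0], [229.0, 153.0]] [ 0.647 -0.216  0.033]
70 [[251.0, 111.0], [261.0, 120.0], [216.0, 139.0], [226.0, 148.0]] [ 0.655 -0.215  0.056]
80 [[252.0, 111.0], [262.0, 120.0], [215.0, 134.0], [224.0, 143.0]] [ 0.658 -0.215  0.079]
90 [[252.0, 111.0], [262.0, 120.0], [214.0, 128.0], [224.0, 137.0]] [ 0.658 -0.215  0.103]
100 [[252.0, 112.0], [262.0, 120.0], [214.0, 121.0], [224.0, 131.0]] [ 0.653 -0.216  0.126]
110 [[253.0, 112.0], [263.0, 120.0], [216.0, 114.0], [226.0, 124.0]] [ 0.645 -0.217  0.149]
```

The tip made contact near TCP z = 0.088 with about 40° of swivel, and the measured glass corners agree. I'll lighten the grip and swing the pinched end down in an arc about the resting tip.

Run:
```python
from plan import *
np.set_printoptions(suppress=True)
T=toolT(get_state());u0=(T[:3,3]-C)@u;v0=(T[:3,3]-C)@v;z0=T[2,3];L=.1365;a0=np.arcsin((z0-.012)/L);up=u0+L*np.cos(a0);print(u0,v0,z0,up)
n=16;Ps=[pose(up-L*np.cos(a),.012+L*np.sin(a),th,v0) for a,th in zip(np.linspace(a0,np.arcsin(.006/L),n+1),np.linspace(10,-15,n+1))]
for i in range(1,9):print(i,rel(Ps[0],Ps[i]))
for i in range(9,17):print(i,rel(Ps[8],Ps[i]))
print(rel(T,Ps[0]))
```

```text
0.021559815363236572 -0.0002640452734841733 0.0883700217377089 0.13469632485412492
1 (array([3.2, 0. , 3.4]), array([0. , 1.6, 0. ]))
2 (array([6.3, 0. , 7. ]), array([0. , 3.1, 0. ]))
3 (array([ 9.2,  0. , 10.6]), array([-0. ,  4.7,  0. ]))
4 (array([12.1,  0. , 14.3]), array([-0. ,  6.3,  0. ]))
5 (array([14.8,  0. , 18.2]), array([0. , 7.8, 0. ]))
6 (array([17.3,  0. , 22.1]), array([-0. ,  9.4,  0. ]))
7 (array([19.8,  0. , 26.1]), array([-0. , 10.9, -0. ]))
8 (array([22.1,  0. , 30.2]), array([-0. , 12.5, -0. ]))
9 (array([1.2, 0. , 4.5]), array([-0. ,  1.6,  0. ]))
10 (array([2.2, 0. , 9.1]), array([-0. ,  3.1,  0. ]))
11 (array([ 3.1,  0. , 13.7]), array([-0. ,  4.7,  0. ]))
12 (array([ 3.8,  0. , 18.3]), array([0. , 6.3, 0. ]))
13 (array([ 4.4,  0. , 23. ]), array([-0. ,  7.8,  0. ]))
14 (array([ 4.8,  0. , 27.7]), array([-0. ,  9.4,  0. ]))
15 (array([ 5.1,  0. , 32.4]), array([-0. , 10.9,  0. ]))
16 (array([ 5.1,  0. , 37.1]), array([-0. , 12.5,  0. ]))
(array([-0., -0.,  0.]), array([ 0.1, -0.4, -0. ]))
```

>>> {"fn": "jog_arm", "kwargs": {
  "moves": [
    {"fingers": 0.303,"slide": [0,0,0],"angular": [0,0,0]},
    {"fingers": 0.3,"slide": [0,0,0],"angular": [0,0,0]},
    {"fingers": 0.2993,"slide": [0,0,0],"angular": [0,0,0]},
    {"fingers": 0.2993,"slide": [0,0,0],"angular": [0,0,0]}
  ]
}}

```text
clock: 15.0
tcp_pos: [0.5235, -0.2346, 0.0885]
orientation: [0.084, -0.072, 0.994, 0.007]
wrist_force: [0.1, -0.1, -2.0]
finger_gap: 0.0604
grip_force: 5.1
```

>>> {"fn": "jog_arm", "kwargs": {
  "moves": [
    {"fingers": 0.2995,"slide": [3.2,0,3.4],"angular": [0,1.6,0]},
    {"fingers": 0.2995,"slide": [6.3,0,7],"angular": [0,3.1,0]},
    {"fingers": 0.2995,"slide": [9.2,0,10.6],"angular": [0,4.7,0]},
    {"fingers": 0.2995,"slide": [12.1,0,14.3],"angular": [0,6.3,0]},
    {"fingers": 0.2995,"slide": [14.8,0,18.2],"angular": [0,7.8,0]},
    {"fingers": 0.2995,"slide": [17.3,0,22.1],"angular": [0,9.4,0]},
    {"fingers": 0.2995,"slide": [19.8,0,26.1],"angular": [0,10.9,0]},
    {"fingers": 0.2995,"slide": [22,0,30],"angular": [0,12.5,0]}
  ]
}}

```text
clock: 15.67
tcp_pos: [0.5054, -0.2368, 0.0543]
orientation: [-0.028, -0.072, 0.997, -0.001]
wrist_force: [-5.9, -0.8, 2.1]
finger_gap: 0.0595
grip_force: 7.7
```

```bash
python3 gl.py; python3 -c "
from plan import *
print(get_state()['tcp_pos'],get_state()['grip_force'])"
```

```text
[-5.868 -0.755  2.082] [-0.164  0.879  0.051]
548.0 [[223.0, 149.0], [253.0, 115.0], [263.0, 124.0], [233.0, 158.0]]
20 [[254.0, 118.0], [264.0, 127.0], [251.0, 153.0], [260.0, 161.0]] [ 0.537 -0.232 -0.079]
30 [[255.0, 118.0], [265.0, 126.0], [245.0, 154.0], [254.0, 162.0]] [ 0.559 -0.229 -0.071]
40 [[255.0, 117.0], [265.0, 126.0], [240.0, 154.0], [249.0, 163.0]] [ 0.58  -0.226 -0.06 ]
50 [[256.0, 117.0], [266.0, 125.0], [235.0, 154.0], [245.0, 162.0]] [ 0.598 -0.223 -0.045]
60 [[256.0, 117.0], [266.0, 125.0], [231.0, 152.0], [240.0, 161.0]] [ 0.614 -0.221 -0.027]
70 [[257.0, 117.0], [267.0, 125.0], [227.0, 149.0], [237.0, 158.0]] [ 0.626 -0.219 -0.007]
80 [[257.0, 117.0], [267.0, 125.0], [224.0, 145.0], [234.0, 154.0]] [ 0.635 -0.218  0.015]
90 [[258.0, 117.0], [268.0, 125.0], [222.0, 141.0], [232.0, 149.0]] [ 0.64  -0.217  0.039]
100 [[258.0, 117.0], [268.0, 125.0], [221.0, 135.0], [231.0, 144.0]] [ 0.64  -0.217  0.062]
110 [[258.0, 117.0], [268.0, 125.0], [222.0, 129.0], [232.0, 138.0]] [ 0.637 -0.218  0.086]
[ 0.50522565 -0.23662488  0.05327715] 7.790878191590309
```

It's swivelling well (about 70°). The tip is leaning on the far wall with about 6 N, so I'll pull back a few mm extra while finishing the arc.

>>> {"fn": "jog_arm", "kwargs": {
  "moves": [
    {"fingers": 0.2995,"slide": [6,0,2],"angular": [0,1.6,0]},
    {"fingers": 0.2995,"slide": [10,0,6],"angular": [0,3.1,0]},
    {"fingers": 0.2995,"slide": [11.5,0,11],"angular": [0,4.7,0]},
    {"fingers": 0.2995,"slide": [12,0,16],"angular": [0,6.3,0]},
    {"fingers": 0.2995,"slide": [12.5,0,21],"angular": [0,7.8,0]},
    {"fingers": 0.2995,"slide": [13,0,25],"angular": [0,9.4,0]},
    {"fingers": 0.2995,"slide": [13,0,28],"angular": [0,10.5,0]},
    {"fingers": 0.2995,"slide": [13,0,28],"angular": [0,10.5,0]}
  ]
}}

```text
clock: 16.38
tcp_pos: [0.4928, -0.2386, 0.0264]
orientation: [-0.117, -0.073, 0.99, -0.007]
wrist_force: [-1.2, -0.3, -0.2]
finger_gap: 0.0597
grip_force: 7.8
```

```bash
python3 gl.py
```

```text
[-1.152 -0.321 -0.236] [-0.082 -0.213 -0.002]
517.5 [[224.0, 148.0], [257.0, 119.0], [266.0, 129.0], [233.0, 158.0]]
20 [[258.0, 123.0], [268.0, 131.0], [260.0, 154.0], [269.0, 162.0]] [ 0.5   -0.237 -0.11 ]
30 [[259.0, 123.0], [269.0, 131.0], [255.0, 156.0], [264.0, 164.0]] [ 0.524 -0.234 -0.107]
40 [[259.0, 122.0], [269.0, 130.0], [250.0, 157.0], [259.0, 166.0]] [ 0.546 -0.23  -0.099]
50 [[260.0, 122.0], [269.0, 130.0], [245.0, 158.0], [254.0, 166.0]] [ 0.567 -0.227 -0.088]
60 [[260.0, 122.0], [270.0, 130.0], [240.0, 157.0], [249.0, 166.0]] [ 0.585 -0.225 -0.073]
70 [[260.0, 121.0], [270.0, 129.0], [236.0, 156.0], [245.0, 164.0]] [ 0.601 -0.222 -0.056]
80 [[261.0, 121.0], [271.0, 129.0], [232.0, 153.0], [242.0, 162.0]] [ 0.613 -0.221 -0.035]
90 [[261.0, 121.0], [271.0, 129.0], [230.0, 149.0], [239.0, 158.0]] [ 0.622 -0.219 -0.013]
100 [[262.0, 121.0], [272.0, 129.0], [228.0, 145.0], [237.0, 154.0]] [ 0.627 -0.219  0.01 ]
110 [[262.0, 121.0], [272.0, 129.0], [227.0, 139.0], [236.0, 148.0]] [ 0.628 -0.219  0.034]
```

>>> {"fn": "jog_arm", "kwargs": {
  "moves": [
    {"fingers": 0.2995,"slide": [-0.7,0,3],"angular": [0,0,0]},
    {"fingers": 0.2995,"slide": [-1.2,0,6],"angular": [0,0,0]},
    {"fingers": 0.2995,"slide": [-1.8,0,8],"angular": [0,0,0]},
    {"fingers": 0.2995,"slide": [-1.8,0,8],"angular": [0,0,0]}
  ]
}}

```text
clock: 16.77
tcp_pos: [0.4921, -0.239, 0.0193]
orientation: [-0.116, -0.072, 0.991, -0.007]
wrist_force: [-0.6, 0.4, -0.6]
finger_gap: 0.0599
grip_force: 7.9
```

>>> {"fn": "jog_arm", "kwargs": {
  "moves": [
    {"fingers": 0.2995,"slide": [-0.4,0,2],"angular": [0,0,0]},
    {"fingers": 0.2995,"slide": [-0.8,0,3.5],"angular": [0,0,0]},
    {"fingers": 0.2995,"slide": [-0.8,0,3.5],"angular": [0,0,0]}
  ]
}}

```text
clock: 17.02
tcp_pos: [0.4923, -0.239, 0.0158]
orientation: [-0.116, -0.072, 0.991, -0.008]
wrist_force: [-0.9, -0.3, -1.0]
finger_gap: 0.06
grip_force: 7.9
```

>>> {"fn": "jog_arm", "kwargs": {
  "moves": [
    {"fingers": 0.2985,"slide": [0,0,0],"angular": [0,0,0]},
    {"fingers": 0.2975,"slide": [0,0,0],"angular": [0,0,0]},
    {"fingers": 0.296,"slide": [0,0,0],"angular": [0,0,0]},
    {"fingers": 0.28,"slide": [0,0,0],"angular": [0,0,0]},
    {"fingers": 0.24,"slide": [0,0,0],"angular": [0,0,0]},
    {"fingers": 0.18,"slide": [0,0,0],"angular": [0,0,0]},
    {"fingers": 0.12,"slide": [0,0,0],"angular": [0,0,0]},
    {"fingers": 0.12,"slide": [0,0,0],"angular": [0,0,0]}
  ]
}}

```text
clock: 17.68
tcp_pos: [0.4925, -0.239, 0.016]
orientation: [-0.116, -0.072, 0.991, -0.008]
wrist_force: [-0.4, 0.5, 0.2]
finger_gap: 0.0753
grip_force: 0.0
```

>>> {"fn": "jog_arm", "kwargs": {
  "moves": [
    {"fingers": 0.12,"slide": [0,0,-5],"angular": [0,0,0]},
    {"fingers": 0.12,"slide": [0,0,-12],"angular": [0,0,0]},
    {"fingers": 0.12,"slide": [0,0,-22],"angular": [0,0,0]},
    {"fingers": 0.12,"slide": [0,0,-35],"angular": [0,0,0]},
    {"fingers": 0.12,"slide": [0,0,-60],"angular": [0,0,0]},
    {"fingers": 0.12,"slide": [0,0,-90],"angular": [0,0,0]},
    {"fingers": 0.12,"slide": [0,0,-120],"angular": [0,0,0]},
    {"fingers": 0.12,"slide": [0,0,-150],"angular": [0,0,0]},
    {"fingers": 0.12,"slide": [0,0,-170],"angular": [0,0,0]},
    {"fingers": 0.12,"slide": [0,0,-170],"angular": [0,0,0]}
  ]
}}

```text
clock: 18.52
tcp_pos: [0.5345, -0.2345, 0.1875]
orientation: [-0.112, -0.072, 0.991, -0.01]
wrist_force: [-0.6, 0.1, -0.1]
finger_gap: 0.075
grip_force: 0.0
```

Run:
```python
from plan import *
np.set_printoptions(suppress=True,precision=4)
s=get_state();T=toolT(s);print(s['tcp_pos'],s['wrist_force'])
for n in('scene','wrist','top'):
    b=read_camera(n);save(b,'f_%s.png'%n);I=b['color'].astype(int)
    for t,z in(('mirror_center',.012),('bottle_center',.06),('soap_dish_center',.012),('comb_center',.002)):
        print(n,t,[(np.round(d['point']),round(d['p'],2),ray(b,d['point'],z,T)) for d in tip_of(t,b)[:4 if t[0]=='m' else 1]])
    m=((I[...,1]>=I[...,0]-2)&(I.max(2)>75)).astype(np.uint8)
    m=cv2.morphologyEx(m,cv2.MORPH_OPEN,np.ones((3,3)))
    for c in cv2.findContours(m,0,1)[0]:
        if cv2.contourArea(c)<150:continue
        P=np.array([ray(b,p,.02,T)[:2] for p in c[:,0]],np.float32);(x,y),(w,h),a=cv2.minAreaRect(P)
        if abs(max(w,h)-.14)<.025: print('glass',n,x,y,w,h,a if w>h else a+90)
```

```text
[ 0.5345 -0.2345  0.1875] [-0.6292  0.1372 -0.0864]
scene mirror_center [(array([407., 195.]), 0.94, array([0.2911, 0.2151, 0.012 ])), (array([436., 316.]), 0.91, array([0.4717, 0.5171, 0.012 ])), (array([268., 263.]), 0.74, array([0.7276, 0.1677, 0.012 ])), (array([246., 146.]), 0.62, array([ 0.5751, -0.2197,  0.012 ]))]
scene bottle_center [(array([287., 102.]), 0.88, array([ 0.3885, -0.2662,  0.06  ]))]
scene soap_dish_center [(array([240., 207.]), 0.57, array([ 0.7019, -0.0267,  0.012 ]))]
scene comb_center [(array([320., 175.]), 0.85, array([0.4459, 0.0041, 0.002 ]))]
glass scene 0.5662180185317993 -0.2291833460330963 0.13907447457313538 0.051713939756155014 8.206518173217773
wrist mirror_center [(array([318., 254.]), 0.87, array([ 0.5788, -0.2305,  0.012 ]))]
wrist bottle_center [(array([312.,  79.]), 0.72, array([ 0.4006, -0.2623,  0.06  ]))]
wrist soap_dish_center [(array([469., 385.]), 0.6, array([ 0.7109, -0.0282,  0.012 ]))]
wrist comb_center [(array([539., 175.]), 0.71, array([0.4518, 0.0094, 0.002 ]))]
glass wrist 0.5751530528068542 -0.22977560758590698 0.1403592973947525 0.05058620497584343 7.970742225646973
top mirror_center [(array([431., 185.]), 0.95, array([ 0.5679, -0.2254,  0.012 ])), (array([288., 277.]), 0.93, array([0.2994, 0.2176, 0.012 ])), (array([232., 178.]), 0.83, array([0.6016, 0.3871, 0.012 ])), (array([187., 224.]), 0.73, array([0.4649, 0.5227, 0.012 ]))]
top bottle_center [(array([448., 243.]), 0.58, array([ 0.3923, -0.2504,  0.06  ]))]
top soap_dish_center [(array([368., 147.]), 0.89, array([ 0.6922, -0.0333,  0.012 ]))]
top comb_center [(array([358., 226.]), 0.94, array([0.4467, 0.001 , 0.002 ]))]
glass top 0.5688955783843994 -0.22853974997997284 0.13869111239910126 0.05064237490296364 7.993471145629883
```

Three views agree: glass up, yaw 8.0–8.2° against the tray's 8.3°, glass 139 × 51 mm at floor height, and the bystanders unmoved. One last check is whether the far end lies flat inside the wall and not on the rim.

Run:
```python
from plan import *
np.set_printoptions(suppress=True,precision=4)
T=toolT(get_state());
for n in('wrist','scene','top'):
    b=read_camera(n);I=b['color'].astype(int)
    m=((I[...,1]>=I[...,0]-2)&(I.max(2)>75)).astype(np.uint8);m=cv2.morphologyEx(m,cv2.MORPH_OPEN,np.ones((3,3)))
    for c in cv2.findContours(m,0,1)[0]:
        if cv2.contourArea(c)<150: continue
        P=np.array([ray(b,p,.02,T) for p in c[:,0]])-C;U=P@u;Vv=P@v
        if abs(np.ptp(U)-.14)>.02:continue
        w=lambda a,e:np.ptp(Vv[(U>a)&(U<e)])
        lo,hi=U.min(),U.max();print(n,lo,hi,'width near/far',w(lo+.01,lo+.05),w(hi-.05,hi-.01))
    # colours along the tray axis beyond the far glass end
    M=np.array(b['world_from_camera']) if n!='wrist' else T@np.array(b['tool_from_camera']);Mi=np.linalg.inv(M);f=200/np.tan(np.radians(b['fovy'])/2)
    for vv in(0,-.05,.05):
        o=[]
        for q in np.arange(.12,.172,.004):
            c=Mi@np.r_[C+q*u+vv*v+.018*Z,1];x,y=int(round(b['cx']+f*c[0]/c[2])),int(round(b['cy']+f*c[1]/c[2]))
            o.append('%d:%s'%(q*1000,'/'.join(map(str,I[y,x]))) if 0<=x<640 and 0<=y<400 else '-')
        print(vv,' '.join(o))
```

```text
wrist -0.002221948616058559 0.13451191471820304 width near/far 0.04827445320747044 0.0490369242128911
0 120:161/175/167 124:163/176/167 128:161/174/166 132:162/175/167 136:102/107/101 140:53/45/38 144:106/69/50 148:146/109/86 152:162/151/131 156:163/151/131 160:165/152/133 164:162/150/130 168:163/151/131
-0.05 120:173/109/77 124:176/111/81 128:173/109/77 132:174/109/78 136:174/109/78 140:103/66/49 144:107/67/48 148:149/110/88 152:163/151/131 156:163/150/129 160:163/150/130 164:162/148/129 168:44/39/34
0.05 120:173/109/77 124:173/109/78 128:175/110/78 132:174/111/79 136:174/109/78 140:99/64/48 144:108/70/51 148:147/108/86 152:165/152/132 156:163/151/130 160:165/152/132 164:162/148/129 168:42/37/31
scene -0.004801395347921313 0.13431604877684464 width near/far 0.05174044092831771 0.05110349157737597
0 120:160/172/156 124:159/172/156 128:161/173/157 132:97/102/93 136:50/50/45 140:39/31/25 144:132/79/49 148:160/96/58 152:92/62/44 156:115/103/85 160:118/107/88 164:163/146/119 168:165/149/121
-0.05 120:184/107/64 124:183/106/63 128:184/107/64 132:184/107/64 136:183/106/63 140:184/107/64 14
[... 313 characters left out ...]
487194056460746 0.136898499828757 width near/far 0.05033844193392887 0.050074950624465306
0 120:162/172/162 124:164/174/162 128:168/177/167 132:172/183/171 136:112/116/108 140:44/36/33 144:144/101/74 148:168/122/89 152:102/98/84 156:168/153/131 160:170/156/135 164:170/157/134 168:168/154/135
-0.05 120:171/113/82 124:178/118/90 128:171/111/83 132:174/115/87 136:174/115/86 140:171/112/84 144:151/102/76 148:163/122/92 152:113/108/95 156:140/129/111 160:173/156/133 164:165/152/131 168:163/151/130
0.05 120:172/117/87 124:174/117/88 128:176/121/89 132:170/113/84 136:175/118/87 140:175/116/88 144:160/105/77 148:140/93/73 152:119/113/98 156:140/129/112 160:170/157/132 164:171/158/135 168:167/153/131
```

The frame ends inside the rim in every view (about 142 mm against 145 mm). The near and far widths match, so it lies flat. Handing in.

```bash
python3 -c "
from workcell import *
print(hand_in())"
```

```text
the job is handed in; nothing more can be done
None
```

I turned the mirror over and laid it glass up in the copper tray. Final images from three cameras show it flat and within about 0.5° of the tray's long side, with the bottle, soap dish and comb where they started. The job is handed in, but no verdict came back.

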